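# Clamp a cheese on the cutting board

## Task

Move the block of cheese along the white cutting board until its end presses, gently but firmly (about 6 N), squarely against the metal end stop, centred under the open hold-down clamp, and let go of it. Then push the clamp's red crossbar towards the cheese until it snaps over its centre and its rubber pad lands on the cheese, and keep pushing with the fingers at about 12 N for a good second to bed the pad, with never more than 20 N on the clamp or 15 N against the stop. Leave the clamp shut on the cheese, and do not disturb the other goods.

Things in the scene. Friction and masses are not known exactly. Their poses are not given: they have to be found in the camera images.
- station: White cutting board, 300 x 150 mm, fixed to the counter. Origin on the counter, under the board; x runs along the board from its open end towards the end stop, y across (y = 0 is the middle line), z up. The board spans x = -190..+110, y = -75..+75 mm; its top is at z = 18 mm.
- endstop: Aluminium end stop fixed on the board; origin at the centre of its flat face (100 mm wide, 40 mm high above the board), which faces the board's -x and which the cheese must meet: board x = +20, y = 0, z = 38 mm.
- cheese_c (a point): Centre of the loose yellow cheese with brown rind: 120 mm long (x), 58 wide (y), 50 high (z), 0.3 to 0.45 kg, on the board 45 to 75 mm short of the stop, a little askew. Its +x end goes to the stop; seated, its centre is 60 mm from the stop face. The 35 mm nearest the stop lie under the clamp arm: take it by its sides nearer its -x end.
- pivot (a point): Pivot of the clamp lever, at board x = 55, y = 0, z = 105 mm, axis along the board's y, between two steel cheeks (board x = 38..72, y = -29..29, up to z = 116 mm). The pad arm points from it 60 mm to the board's -x and comes down on the cheese 25 mm from the stop. The pad is on a screw spindle set out by a different, unmeasured amount (0 to 11.5 mm) each time.
- lever (a joint): Clamp lever angle, rad: -0.30 open (crossbar leaning away from the cheese), 0 upright at centre, positive over centre. A spring drives it off 0 either way: about 8 N at the crossbar starts it, less towards 0, then it snaps. It rests on the cheese anywhere from 0.07 to 0.30 (spindle). From there it is hard: 1 to 2 mm more at the crossbar makes 10 N, so feel the force.
- bar (a point): Centre of the red crossbar on top of the lever, 20 mm thick, 60 mm long, along the board's y, 75 mm from the pivot: open at about board x = 77, z = 177 mm; shut at x = 32..50, z = 176..180 mm. Push it to the board's -x with closed fingers held upright behind it (+x side), the tips some 15 mm below its centre; a thin steel handle runs down from it to the pivot.
- tub: Bystander, leave alone: a white yoghurt tub 68 mm across, 75 mm high, beside the board; origin at the centre of its underside.
- wheel: Bystander, leave alone: a small cream-coloured soft cheese 96 mm across, 32 mm high, beside the board; origin at the centre of its underside.
- fork: Bystander, leave alone: a serving spatula 200 mm long lying beside the board; origin at the centre of its underside.
- pack: Bystander, leave alone: a wrapped cheese piece 80 x 50 x 35 mm beside the board; origin at the centre of its underside.
- jar: Bystander, leave alone: an amber glass jar 72 mm across, 100 mm high; origin at the centre of its underside.
- cup: Bystander, leave alone: a white plastic cup 70 mm across, 70 mm high; origin at the centre of its underside.
- bigwheel: Bystander, leave alone: a brown-rinded cheese wheel 160 mm across, 55 mm high; origin at the centre of its underside.
Not all that is in view belongs to the job. What is shaped like the part that bears cheese_c but green is not meant.

How it is judged:
By the outcome, as a careful person would: the job done as asked, in the order asked, and still so for the second after the job is handed in, with the robot touching nothing.
It also fails if it takes over 70 s, if anything falls off the work surface, if the arm or the gripper's body presses on something with over 40 N, if the wrist force passes 120 N, or if a joint passes its speed limit or range.

## Robot

A 7-joint arm with a two-finger parallel gripper is mounted at the origin on the work surface. World frame = base frame: x ahead of the robot, y to its left, z up, the work surface at z = 0. Lengths are in m, angles in rad, forces in N, time in s.
With the tool pointing down it reaches from about 0.425 to 1.025 m from the base axis. Payload 9.4 kg.
Tool frame: the origin (TCP) lies at the very end of the fingers, on their centre line; the grasp point (between the pads) lies 19 mm behind it (r.pinch_z is the distance from the TCP to the grasp point, in m); z points along the fingers, y is the direction in which the jaws open and shut (so a half turn about z gives the same grasp; the last joint's range is limited). The gripper opens to 93 mm and grips with 3 to 60 N. Pads are 15 mm wide; open, the fingers measure 128 mm over their backs; the gripper's body (75 mm by 188 mm) begins 65 mm behind the grasp point.
Start: joints at [-1.279, 0.599, -0.003, 1.599, 0.002, 0.943, -0.08], TCP at [0.261, 0.676, 0.219] pointing down, gripper open.
Joint ranges: [-2.57, 2.57], [-0.35, 1.97], [-1.29, 1.29], [0.11, 2.56], [-1.05, 4.19], [0.11, 1.86], [-2.63, 2.63]. Speed limits (rad/s): [2.22, 2.22, 3.01, 3.01, 3.14, 3.14, 3.14].

## Interface

Orientations are given as a 3x3 rotation matrix whose columns are the frame's x, y, z axes.
In Python, from bench import r gives the robot as it stands. The module is installed in compiled form; this text tells all that it offers.
- The arm moves only by the shell command python3 -m creep 'ROWS' [FORCE]. ROWS is JSON, a list of rows, each an object with "travel": the shift along the tool's x, y, z in m, a list of three; "delta_rot": the turn, a rotation vector about the tool's x, y, z in rad, a list of three; "jaw": the closure, from 0 (fully open) to 1 (shut). A call has 1 to 20 rows; each row is the pose to reach, as a shift and turn from the pose measured when the call began, along the tool's axes at that moment; what a row does not reach only later rows make up. A row lasts 1/12 s, in which the tool goes at most 41.7 mm and 7.16 degrees, less where a joint would pass 70% of its speed; a pose out of reach is approached as far as the arm can. A call with a gripper value outside its range is refused whole. The fingers move at their own pace and stop on an object; FORCE is the grip in N (left out, the last holds). Time passes only in rows, so rows that repeat a pose let the fingers close. It gives the time, the measured TCP pose, the force and the opening at its end, in the units of the state.
- r.state(): the state, without advancing time (a new reading comes with each control period).
- r.camera(name): name is "scene" or "top"; returns the picture (480x640x3 uint8, blue, green, red); there is no depth.
- r.camera_info(name): a dict with "camera_matrix" (3x3 intrinsics, pixels), "rvec" (rotation vector, rad) and "tvec" (3), from world to camera coordinates, as OpenCV has them. Camera axes: x right, y down, z forward; pixel columns grow to the right and rows downward; lengths in m; the calibration is good to about 2 mm. A picture is of the moment at which its call begins. camera_info takes no time and is no camera call.
- r.hand_in(): hands the job in, once; it reports no verdict.
The state is a dict: "clock": time; "joints": joint angles; "dq": joint speeds; "joint_torque": joint torques, N m; "tcp_pos": TCP position; "eef_rot": TCP orientation; "force": force on the tool from outside, world axes, zero at the start; "torque": the same for the moment, N m; "opening": finger opening in m.
Only numpy, scipy, OpenCV 4.12 (cv2) and the standard library are available. Lean on these libraries where they do the work, as an engineer would, in place of code of your own. Each camera call takes 0.05 s, during which the arm holds its last target. There are 200 camera calls.

## Working session

There is one attempt and no reset: what is moved stays moved. The work goes in short steps, Python scripts to look and compute and a shell command to move; the robot and the scene stay as the last step left them, time stands still between calls to the robot, and variables do not carry over. Pictures are saved under pics/ and viewed, about 8 in all and at most 12, crops included, and the job is handed in when it is done.

```bash
mkdir -p pics; python3 - <<'E'
from bench import r
import cv2,numpy as np
for n in("scene","top"):
    cv2.imwrite(f"pics/{n}0.png",r.camera(n)); i=r.camera_info(n)
    R=cv2.Rodrigues(np.array(i["rvec"],float))[0]; print(n,i["camera_matrix"],(-R.T@np.array(i["tvec"]).ravel()),R)
s=r.state();print(s,r.pinch_z)
E
```

```text
scene [[519.54053935   0.         326.25508878]
 [  0.         519.54053935 249.48798171]
 [  0.           0.           1.        ]] [0.87421236 0.6098263  0.90887189] [[-0.88677453  0.46210654 -0.00940654]
 [ 0.34863437  0.65538464 -0.67001869]
 [-0.30345512 -0.59743495 -0.74228463]]
top [[441.70478106   0.         322.66616828]
 [  0.         441.70478106 235.19368739]
 [  0.           0.           1.        ]] [0.38308056 0.03260248 1.23944085] [[ 0.00787461 -0.99996234  0.00364755]
 [-0.98931712 -0.00832167 -0.1455417 ]
 [ 0.14556657 -0.0024625  -0.98934539]]
{'clock': 0.1, 'joints': array([-1.27869449,  0.60005741, -0.00253479,  1.60000472,  0.00177263,
        0.94289029, -0.07980618]), 'dq': array([ 0.00119353, -0.00052166,  0.00308615, -0.00086868, -0.00045317,
       -0.00231457, -0.00131452]), 'joint_torque': array([ 5.22005241e-03, -7.66555166e+01,  1.50205772e+00, -2.52935922e+01,
       -5.23215055e-02,  1.36658837e-02,  7.63981279e-05]), 'tcp_pos': array([0.26122272, 0.67586532, 0.21785368]), 'eef_rot': array([[-9.32770451e-01,  3.60470716e-01, -3.85182801e-04],
       [ 3.60470905e-01,  9.32769549e-01, -1.30173236e-03],
       [-1.09949608e-04, -1.35306467e-03, -9.99999079e-01]]), 'force': array([ 0.56654731,  0.62477114, -0.24154213]), 'torque': array([ 0.038697  , -0.01602877,  0.05412486]), 'opening': 0.09312089262834104} 0.0188
```

View pics/scene0.png

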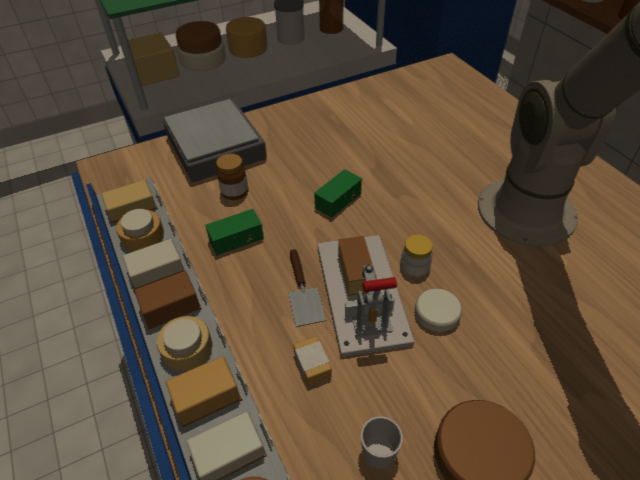

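View pics/top0.png

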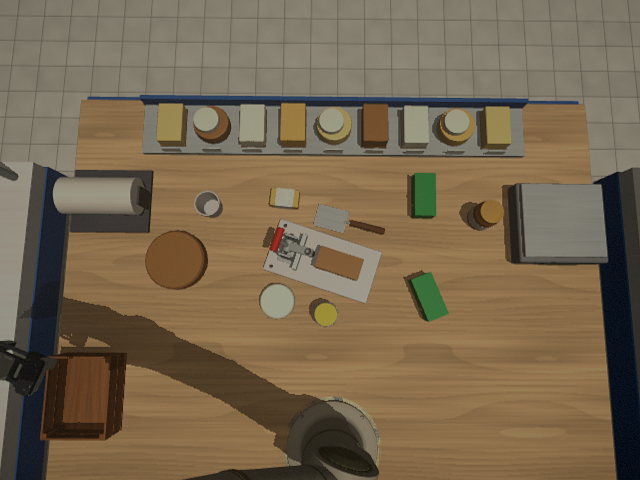

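Candidates for the cheese in the top view: the brown-rinded block on the white board (339,262), green blocks (424,195) and (429,297), the wrapped pack (284,198), and the goods on the shelf row (row ~125). By the description it is the one on the white board with the clamp. I'll check it in a crop and measure it.

```bash
cat > h.py <<'E'
from bench import r
import cv2,numpy as np
def cam(n):
    i=r.camera_info(n);K=np.array(i["camera_matrix"],float);R=cv2.Rodrigues(np.array(i["rvec"],float))[0];return K,R,np.array(i["tvec"],float).ravel()
def ray(n,uv,z):
    K,R,t=cam(n);c=-R.T@t;d=R.T@np.linalg.solve(K,[*uv,1]);return c+d*(z-c[2])/d[2]
def proj(n,P):
    K,R,t=cam(n);p=K@(R@np.array(P)+t);return p[:2]/p[2]
E
python3 - <<'E'
from h import *
a=cv2.imread("pics/top0.png");s=cv2.imread("pics/scene0.png")
h=cv2.cvtColor(a,cv2.COLOR_BGR2HSV)
m=((h[...,1]<60)&(h[...,2]>120)).astype(np.uint8)
m2=np.zeros_like(m);m2[212:305,258:386]=m[212:305,258:386]
m2=cv2.morphologyEx(m2,cv2.MORPH_OPEN,np.ones((3,3)))
# largest component
n,l,st,_=cv2.connectedComponentsWithStats(m2);k=1+st[1:,4].argmax()
c=np.column_stack(np.where(l==k)[::-1]).astype(np.int32)
hu=cv2.convexHull(c);print(st[k]);q=cv2.approxPolyDP(hu,4,True).reshape(-1,2);print(q.tolist());rc=cv2.boxPoints(cv2.minAreaRect(hu));print(rc)
for p in q:print(p,ray("top",p,.018))
mr=((h[...,0]>5)&(h[...,0]<22)&(h[...,1]>110)).astype(np.uint8)
x=np.zeros_like(mr);x[238:285,308:370]=1; 
print("cheese hsv",h[262,335:345].tolist(),"wood",h[320,380].tolist(),"board",h[285,350].tolist())
for nm,im,(x0,x1,y0,y1) in(("t",a,(250,390,200,310)),("s",s,(300,430,225,360))):
    cv2.imwrite(f"pics/c_{nm}.png",cv2.resize(im[y0:y1,x0:x1],None,fx=4 if nm=="s" else 5,fy=4 if nm=="s" else 5,interpolation=cv2.INTER_CUBIC))
A=cv2.imread("pics/c_t.png");B=cv2.imread("pics/c_s.png");
E
```

```text
[ 264  220  117   83 3664]
[[380, 252], [365, 302], [264, 269], [280, 220]]
[[262.7     268.9    ]
 [279.60004 218.19998]
 [382.2     252.4    ]
 [365.3     303.1    ]]
[380 252] [ 0.51690028 -0.130241    0.018     ]
[365 302] [ 0.37908223 -0.08767936  0.018     ]
[264 269] [0.46703716 0.19088608 0.018     ]
[280 220] [0.60491448 0.14971696 0.018     ]
cheese hsv [[15, 146, 126], [14, 145, 127], [15, 144, 126], [15, 145, 127], [15, 142, 126], [15, 146, 126], [15, 147, 125], [15, 146, 126], [15, 146, 126], [15, 145, 127]] wood [17, 120, 144] board [23, 29, 156]
```

View pics/c_t.png

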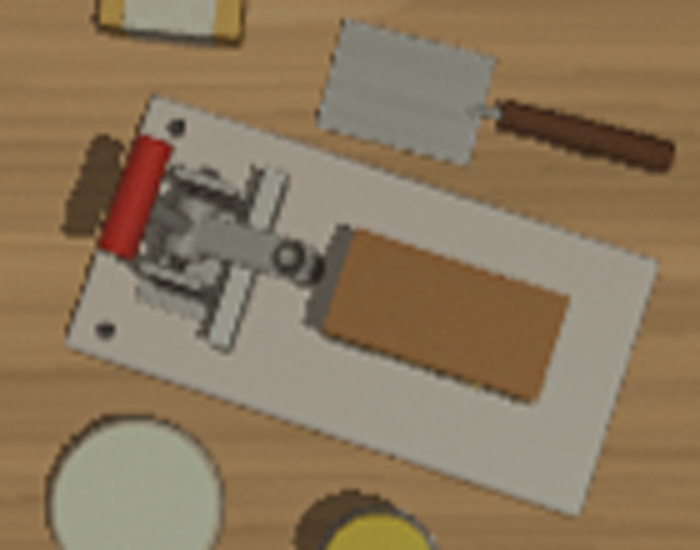

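View pics/c_s.png

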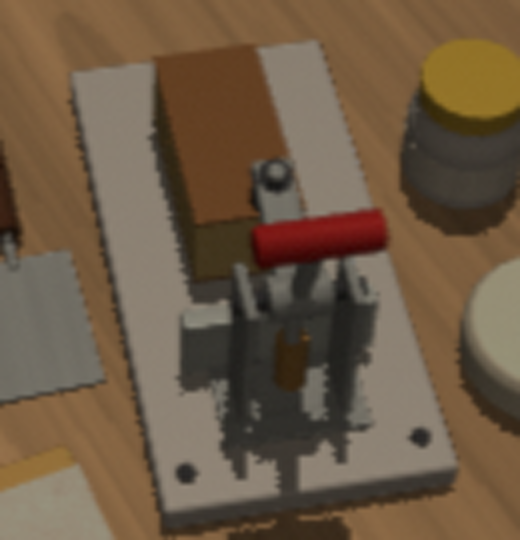

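The crops confirm the choice: yellow cheese with a brown rind on the white board, its +x end short of the stop and the clamp open, red bar at top-view (277,240).

```bash
cat > m.py <<'E'
from h import *
def boardframe():
    a=cv2.imread("pics/top0.png");h=cv2.cvtColor(a,cv2.COLOR_BGR2HSV)
    g=cv2.cvtColor(a,cv2.COLOR_BGR2HSV)[...,1].astype(float)
    q=np.array([ray("top",p,.018)[:2] for p in [(250+x/5-.4,200+y/5-.4) for x,y in((657,262),(578,515),(68,347),(153,97))]])
    L=np.array([[-.19,-.075],[-.19,.075],[.11,.075],[.11,-.075]])  # order fixed below
    best=None
    for k in (L,L*[1,-1]):
        A=q-q.mean(0);B=k-k.mean(0);th=np.arctan2((B[:,0]*A[:,1]-B[:,1]*A[:,0]).sum(),(B*A).sum())
        c,s=np.cos(th),np.sin(th);Rm=np.array([[c,-s],[s,c]]);res=A-B@Rm.T
        if best is None or (res**2).sum()<best[0]:best=((res**2).sum(),th,Rm,q.mean(0)-Rm@k.mean(0),res)
    return best
def cheese(n,img,z=.068):
    h=cv2.cvtColor(img,cv2.COLOR_BGR2HSV);_,th,Rm,o,_=boardframe()
    # board polygon mask
    P=np.array([proj(n,[*(o+Rm@np.array(p)),.018]) for p in((-.18,-.068),(-.18,.068),(.0,.068),(.0,-.068))])
    pm=np.zeros(h.shape[:2],np.uint8);cv2.fillConvexPoly(pm,P.astype(np.int32),1)
    m=((h[...,1]>100)&(h[...,2]>90)&(h[...,0]<22)).astype(np.uint8)&pm
    m=cv2.morphologyEx(m,cv2.MORPH_OPEN,np.ones((3,3)))
    ct=max(cv2.findContours(m,0,1)[0],key=cv2.contourArea)
    w=np.array([ray(n,p,z)[:2] for p in ct.reshape(-1,2)])
    b=(w-o)@Rm
    return cv2.minAreaRect((b*1000).astype(np.float32)),b
if __name__=="__main__":
    b=boardframe();print("th",np.degrees(b[1]),"o",b[3],"res mm",b[4]*1000)
    rc,_=cheese("top",cv2.imread("pics/top0.png"));print("cheese board mm",rc)
    for n in("top","scene"):
        im=cv2.imread(f"pics/{n}0.png");h=cv2.cvtColor(im,cv2.COLOR_BGR2HSV)
        m=(((h[...,0]<6)|(h[...,0]>174))&(h[...,1]>180)&(h[...,2]>80)).astype(np.uint8)
        l,st,c=cv2.connectedComponentsWithStats(m)[1:];k=1+st[1:,4].argmax();print(n,"red",c[k],((ray(n,c[k],.180)[:2]-b[3])@b[2])*1000)
E
python3 m.py
```

```text
th 72.28668657157372 o [0.504465   0.06837194] res mm [[-1.17768075  2.41628949]
 [ 2.25170329  1.58463066]
 [ 0.53053208 -2.88098439]
 [-1.60455462 -1.11993575]]
cheese board mm ((-84.652587890625, -3.224720001220703), (118.898193359375, 59.67368698120117), 0.1890554428100586)
top red [276.63473054 238.92814371] [76.90663927 -1.07422497]
scene red [379.75       282.70089286] [74.54590797 -1.78580919]
```

```bash
cat > m2.py <<'E'
from m import *
def sides(b,rect,tol=.006):
    # b: points (m) in board frame, rect=(x0,x1,y0,y1); fit lines per side
    x0,x1,y0,y1=rect;out={}
    for nm,ax,v in(("x0",0,x0),("x1",0,x1),("y0",1,y0),("y1",1,y1)):
        o=1-ax;lo,hi=((y0,y1) if ax==0 else (x0,x1));mg=.12*(hi-lo)
        s=b[(abs(b[:,ax]-v)<tol)&(b[:,o]>lo+mg)&(b[:,o]<hi-mg)]
        if len(s)<6: continue
        k=np.polyfit(s[:,o],s[:,ax],1);out[nm]=(round(k[1]*1000+k[0]*500*(lo+hi),2),round(np.degrees(np.arctan(k[0]))*(1 if ax==1 else -1),2),len(s))
    return out
def boardpts(n,im,z=.018):
    _,th,Rm,o,_=boardframe();h=cv2.cvtColor(im,cv2.COLOR_BGR2HSV)
    s=cv2.resize(h[...,1],None,fx=4,fy=4,interpolation=cv2.INTER_LINEAR);v=cv2.resize(h[...,2],None,fx=4,fy=4)
    m=((s<75)&(v>115)).astype(np.uint8);w=cv2.findContours(m,0,cv2.CHAIN_APPROX_NONE)[0]
    p=np.concatenate([c.reshape(-1,2) for c in w if cv2.contourArea(c)>8000]);p=(p+.5)/4-.5
    return (np.array([ray(n,q,z)[:2] for q in p])-o)@Rm
def cheesepts(n,im,z=.068):
    _,th,Rm,o,_=boardframe();h=cv2.cvtColor(im,cv2.COLOR_BGR2HSV)
    s=cv2.resize(h[...,1],None,fx=4,fy=4);v=cv2.resize(h[...,2],None,fx=4,fy=4)
    P=np.array([proj(n,[*(o+Rm@np.array(p)),.018]) for p in((-.18,-.068),(-.18,.068),(.005,.068),(.005,-.068))])*4
    pm=np.zeros(s.shape,np.uint8);cv2.fillConvexPoly(pm,P.astype(np.int32),1)
    m=((s>90)&(v>92)).astype(np.uint8)&pm
    c=max(cv2.findContours(m,0,cv2.CHAIN_APPROX_NONE)[0],key=cv2.contourArea);p=(c.reshape(-1,2)+.5)/4-.5
    return (np.array([ray(n,q,z)[:2] for q in p])-o)@Rm
if __name__=="__main__":
    t=cv2.imread("pics/top0.png")
    print("board",sides(boardpts("top",t),(-.19,.11,-.075,.075)))
    print("cheese",sides(cheesepts("top",t),(-.145,-.025,-.033,.026),.009))
E
python3 m2.py
```

```text
Traceback (most recent call last):
  File "m2.py", line 27, in <module>
    print("board",sides(boardpts("top",t),(-.19,.11,-.075,.075)))
                        ~~~~~~~~^^^^^^^^^
  File "m2.py", line 16, in boardpts
    return (np.array([ray(n,q,z)[:2] for q in p])-o)@Rm
                      ~~~^^^^^^^
  File "h.py", line 6, in ray
    K,R,t=cam(n);c=-R.T@t;d=R.T@np.linalg.solve(K,[*uv,1]);return c+d*(z-c[2])/d[2]
          ~~~^^^
  File "h.py", line 4, in cam
    i=r.camera_info(n);K=np.array(i["camera_matrix"],float);R=cv2.Rodrigues(np.array(i["rvec"],float))[0];return K,R,np.array(i["tvec"],float).ravel()
ValueError: time passes only in moves, steps and waits
```

```bash
sed -i 's/^def cam/import functools\n@functools.lru_cache\ndef cam/' h.py; python3 m2.py
```

```text
board {'x0': (np.float64(-188.95), np.float64(-0.26), 158), 'x1': (np.float64(108.26), np.float64(-1.38), 75), 'y0': (np.float64(-74.9), np.float64(-0.22), 310), 'y1': (np.float64(74.05), np.float64(-0.17), 315)}
cheese {'x0': (np.float64(-144.37), np.float64(-0.2), 64), 'x1': (np.float64(-24.67), np.float64(-0.09), 64), 'y0': (np.float64(-33.13), np.float64(0.14), 131), 'y1': (np.float64(25.54), np.float64(-0.6), 161)}
```

```bash
cat > g.py <<'E'
from m import *
from scipy.spatial.transform import Rotation as Ro
TH=np.radians(72.09);b=boardframe();O=b[3]+b[2]@np.array([-.35e-3,-.56e-3])
RB=np.array([[np.cos(TH),-np.sin(TH)],[np.sin(TH),np.cos(TH)]])
def status():
    s=r.state();p=s["tcp_pos"];x=(p[:2]-O)@RB
    RT=np.column_stack([[*RB[:,0],0],[*-RB[:,1],0],[0,0,-1]])
    f=np.array(s["force"]);print("t",round(s["clock"],2),"board x,y,z mm",np.round([*x*1000,p[2]*1000],2),"rotvec->aligned",np.round(Ro.from_matrix(s["eef_rot"].T@RT).as_rotvec(),4),"F board",np.round([*(f[:2]@RB),f[2]],2),"T",np.round(s["torque"],2),"open",round(s["opening"]*1000,2))
    return s
def to(x,y,z):
    s=status();w=O+RB@np.array([x,y])/1000
    print("travel",np.round(s["eef_rot"].T@(np.array([*w,z/1000])-s["tcp_pos"]),4))
E
python3 - <<'E'
from g import *
print(O);to(-117,-3.5,220)
E
```

```text
[0.50489196 0.06786815]
t 0.1 board x,y,z mm [503.6  418.83 217.85] rotvec->aligned [-1.0000e-03  1.1000e-03  1.5146e+00] F board [ 0.77 -0.35 -0.24] T [ 0.04 -0.02  0.05] open 93.12
travel [-0.4565 -0.5959 -0.0013]
```

```bash
python3 -m creep '[{"travel":[-0.11,-0.15,-0.01],"delta_rot":[0,0,0.4],"jaw":0},{"travel":[-0.11,-0.15,-0.01],"delta_rot":[0,0,0.4],"jaw":0},{"travel":[-0.11,-0.15,-0.01],"delta_rot":[0,0,0.4],"jaw":0},{"travel":[-0.11,-0.15,-0.01],"delta_rot":[0,0,0.4],"jaw":0},{"travel":[-0.23,-0.30,-0.01],"delta_rot":[0,0,0.8],"jaw":0},{"travel":[-0.23,-0.30,-0.01],"delta_rot":[0,0,0.8],"jaw":0},{"travel":[-0.23,-0.30,-0.01],"delta_rot":[0,0,0.8],"jaw":0},{"travel":[-0.23,-0.30,-0.01],"delta_rot":[0,0,0.8],"jaw":0},{"travel":[-0.23,-0.30,-0.01],"delta_rot":[0,0,0.8],"jaw":0},{"travel":[-0.34,-0.45,-0.01],"delta_rot":[0,0,1.2],"jaw":0},{"travel":[-0.34,-0.45,-0.01],"delta_rot":[0,0,1.2],"jaw":0},{"travel":[-0.34,-0.45,-0.01],"delta_rot":[0,0,1.2],"jaw":0},{"travel":[-0.34,-0.45,-0.01],"delta_rot":[0,0,1.2],"jaw":0},{"travel":[-0.34,-0.45,-0.01],"delta_rot":[0,0,1.2],"jaw":0},{"travel":[-0.456,-0.596,-0.001],"delta_rot":[-0.001,0.001,1.515],"jaw":0},{"travel":[-0.456,-0.596,-0.001],"delta_rot":[-0.001,0.001,1.515],"jaw":0},{"travel":[-0.456,-0.596,-0.001],"delta_rot":[-0.001,0.001,1.515],"jaw":0},{"travel":[-0.456,-0.596,-0.001],"delta_rot":[-0.001,0.001,1.515],"jaw":0},{"travel":[-0.456,-0.596,-0.001],"delta_rot":[-0.001,0.001,1.515],"jaw":0},{"travel":[-0.456,-0.596,-0.001],"delta_rot":[-0.001,0.001,1.515],"jaw":0}]' 20
python3 - <<'E'
from g import *
to(-117,-3.5,120)
E
```

```text
clock: 1.77
tcp_pos: [0.4726, -0.0492, 0.2198]
eef_rot: [[0.314, 0.949, 0.001], [0.949, -0.314, -0.002], [-0.002, 0.002, -1.0]]
force: [-0.3, -0.4, -1.0]
opening: 0.0929
t 1.77 board x,y,z mm [-121.29   -5.25  219.78] rotvec->aligned [ 0.0016  0.0016 -0.0068] F board [-0.49  0.15 -0.96] T [-0.04  0.04 -0.05] open 92.9
travel [ 0.0044 -0.0019  0.0998]
```

```bash
python3 -m creep '[{"travel":[0.0044,-0.0019,0.03],"delta_rot":[0.0016,0.0016,-0.0068],"jaw":0},{"travel":[0.0044,-0.0019,0.07],"delta_rot":[0.0016,0.0016,-0.0068],"jaw":0},{"travel":[0.0044,-0.0019,0.1],"delta_rot":[0.0016,0.0016,-0.0068],"jaw":0},{"travel":[0.0044,-0.0019,0.11],"delta_rot":[0.0016,0.0016,-0.0068],"jaw":0},{"travel":[0.0044,-0.0019,0.11],"delta_rot":[0.0016,0.0016,-0.0068],"jaw":0},{"travel":[0.0044,-0.0019,0.11],"delta_rot":[0.0016,0.0016,-0.0068],"jaw":0}]'
python3 - <<'E'
from g import *
to(-117,-3.5,27)
a=r.camera("top");b2=r.camera("scene")
cv2.imwrite("pics/chk1.png",np.hstack([cv2.resize(a[190:320,250:400],None,fx=2.6,fy=3),cv2.resize(b2[190:360,290:460],None,fx=2.3,fy=2.3)]))
E
```

```text
clock: 2.27
tcp_pos: [0.4718, -0.0442, 0.1095]
eef_rot: [[0.307, 0.952, -0.002], [0.952, -0.307, 0.0], [-0.0, -0.002, -1.0]]
force: [0.5, 0.3, 1.0]
opening: 0.0927
t 2.27 board x,y,z mm [-116.8    -3.    109.46] rotvec->aligned [-0.0017  0.0004  0.0003] F board [ 0.43 -0.39  0.98] T [-0.12  0.07 -0.04] open 92.71
travel [-0.0002  0.0006  0.0825]Traceback (most recent call last):
  File "<stdin>", line 4, in <module>
    return _nx.concatenate(arrs, 1, dtype=dtype, casting=casting)
           ~~~~~~~~~~~~~~~^^^^^^^^^^^^^^^^^^^^^^^^^^^^^^^^^^^^^^^
ValueError: all the input array dimensions except for the concatenation axis must match exactly, but along dimension 0, the array at index 0 has size 390 and the array at index 1 has size 391
```

```bash
python3 - <<'E'
from g import *
b2=r.camera("scene")
cv2.imwrite("pics/chk1.png",cv2.resize(b2[170:360,290:470],None,fx=3,fy=3))
E
```

```text
(no output)
```

View pics/chk1.png

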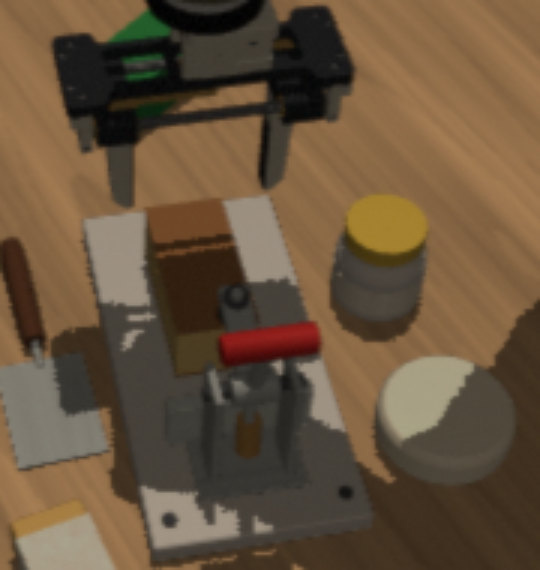

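The fingers (crop tips (122,205), (270,185)) straddle the cheese's -x end and clear the tub, so I'm descending and gripping.

```bash
python3 -m creep '[{"travel":[0,0.0006,0.03],"delta_rot":[-0.0017,0,0],"jaw":0},{"travel":[0,0.0006,0.06],"delta_rot":[-0.0017,0,0],"jaw":0},{"travel":[0,0.0006,0.075],"delta_rot":[-0.0017,0,0],"jaw":0},{"travel":[0,0.0006,0.0825],"delta_rot":[-0.0017,0,0],"jaw":0},{"travel":[0,0.0006,0.0825],"delta_rot":[-0.0017,0,0],"jaw":0},{"travel":[0,0.0006,0.0825],"delta_rot":[-0.0017,0,0],"jaw":0}]' 15
python3 -c "
from g import *
to(-117,-3.5,27)"
python3 -m creep '[{"travel":[0,0,0],"delta_rot":[0,0,0],"jaw":0.3},{"travel":[0,0,0],"delta_rot":[0,0,0],"jaw":0.35},{"travel":[0,0,0],"delta_rot":[0,0,0],"jaw":0.4},{"travel":[0,0,0],"delta_rot":[0,0,0],"jaw":0.5},{"travel":[0,0,0],"delta_rot":[0,0,0],"jaw":0.5},{"travel":[0,0,0],"delta_rot":[0,0,0],"jaw":0.5},{"travel":[0,0,0],"delta_rot":[0,0,0],"jaw":0.5},{"travel":[0,0,0],"delta_rot":[0,0,0],"jaw":0.5}]' 15
python3 -c "
from g import *
to(-95,0,27)"
```

```text
clock: 2.92
tcp_pos: [0.474, -0.0446, 0.0291]
eef_rot: [[0.307, 0.952, 0.004], [0.952, -0.307, -0.0], [0.001, 0.004, -1.0]]
force: [-0.3, 1.0, -0.1]
opening: 0.093
t 2.92 board x,y,z mm [-116.47   -5.23   29.09] rotvec->aligned [ 0.0041 -0.001   0.0002] F board [ 0.84  0.55 -0.13] T [-0.01  0.06  0.01] open 92.99
travel [-0.0005 -0.0017  0.0021]
clock: 3.58
tcp_pos: [0.4743, -0.0446, 0.0293]
eef_rot: [[0.307, 0.952, 0.005], [0.952, -0.307, -0.0], [0.001, 0.005, -1.0]]
force: [0.7, -0.0, 5.8]
opening: 0.0579
t 3.58 board x,y,z mm [-116.38   -5.51   29.34] rotvec->aligned [ 0.0047 -0.0013  0.0002] F board [ 0.19 -0.63  5.83] T [-0.02  0.17 -0.01] open 57.94
travel [ 0.0214 -0.0055  0.0023]
```

```bash
python3 -m creep '[{"travel":[0.005,-0.0015,-0.0005],"delta_rot":[0,0,0],"jaw":0.5},{"travel":[0.01,-0.003,-0.0005],"delta_rot":[0,0,0],"jaw":0.5},{"travel":[0.015,-0.0045,-0.0005],"delta_rot":[0,0,0],"jaw":0.5},{"travel":[0.02,-0.0055,-0.0005],"delta_rot":[0,0,0],"jaw":0.5},{"travel":[0.0214,-0.0055,-0.0005],"delta_rot":[0,0,0],"jaw":0.5},{"travel":[0.0214,-0.0055,-0.0005],"delta_rot":[0,0,0],"jaw":0.5}]'
python3 - <<'E'
from g import *
to(-80,0,28.5)
a=r.camera("top");cv2.imwrite("pics/top2.png",a)
cv2.imwrite("pics/c_top2.png",cv2.resize(a[205:300,255:375],None,fx=6,fy=6,interpolation=cv2.INTER_CUBIC))
E
```

```text
clock: 4.08
tcp_pos: [0.4758, -0.0217, 0.0297]
eef_rot: [[0.306, 0.952, 0.005], [0.952, -0.306, -0.0], [0.001, 0.004, -1.0]]
force: [-0.0, -0.2, -3.7]
opening: 0.0579
t 4.08 board x,y,z mm [-94.18   0.18  29.69] rotvec->aligned [ 0.0044 -0.0013  0.0015] F board [-0.18 -0.04 -3.68] T [-0.16  0.16  0.06] open 57.85
travel [0.0142 0.0002 0.0012]
```

View pics/c_top2.png

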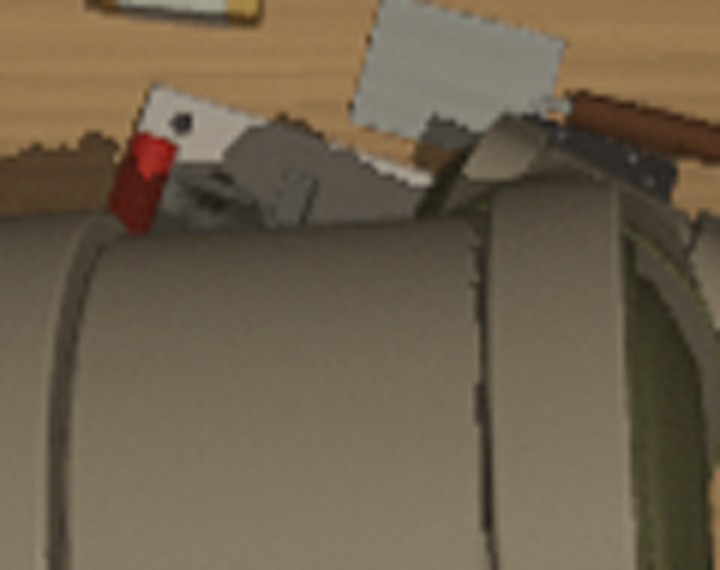

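```bash
python3 -m creep '[{"travel":[0.004,0,0.0003],"delta_rot":[0,0,0],"jaw":0.5},{"travel":[0.008,0,0.0003],"delta_rot":[0,0,0],"jaw":0.5},{"travel":[0.012,0,0.0003],"delta_rot":[0,0,0.0015],"jaw":0.5},{"travel":[0.015,0,0.0003],"delta_rot":[0,0,0.0015],"jaw":0.5},{"travel":[0.016,0,0.0003],"delta_rot":[0,0,0.0015],"jaw":0.5},{"travel":[0.017,0,0.0003],"delta_rot":[0,0,0.0015],"jaw":0.5},{"travel":[0.017,0,0.0003],"delta_rot":[0,0,0.0015],"jaw":0.5}]'
python3 -c "
from g import *
to(-74,0,29.5)"
python3 -m creep '[{"travel":[0.0007,0,0],"delta_rot":[0,0,0],"jaw":0.5},{"travel":[0.0014,0,0],"delta_rot":[0,0,0],"jaw":0.5},{"travel":[0.002,0,0],"delta_rot":[0,0,0],"jaw":0.5}]'
python3 -c "
from g import *
to(-74,0,29.5)"
```

```text
clock: 4.72
tcp_pos: [0.481, -0.0056, 0.0295]
eef_rot: [[0.308, 0.952, 0.005], [0.952, -0.308, -0.0], [0.001, 0.005, -1.0]]
force: [-0.1, 1.1, -2.4]
opening: 0.058
t 4.72 board x,y,z mm [-77.3    0.13  29.46] rotvec->aligned [ 0.0045 -0.0013 -0.0001] F board [ 1.04  0.43 -2.35] T [ 0.04  0.06 -0.01] open 58.04
travel [ 0.0033  0.0001 -0.    ]
clock: 4.97
tcp_pos: [0.4816, -0.0038, 0.0295]
eef_rot: [[0.308, 0.951, 0.005], [0.951, -0.308, -0.0], [0.001, 0.005, -1.0]]
force: [-0.8, -0.1, -1.6]
opening: 0.0582
t 4.97 board x,y,z mm [-75.39   0.12  29.47] rotvec->aligned [ 0.0045 -0.0012 -0.0003] F board [-0.3   0.72 -1.59] T [-0.23  0.25 -0.  ] open 58.19
travel [ 0.0014  0.0001 -0.    ]
```

```bash
python3 -m creep '[{"travel":[0.0005,0,0],"delta_rot":[0,0,0],"jaw":0.5},{"travel":[0.001,0,0],"delta_rot":[0,0,0],"jaw":0.5},{"travel":[0.0015,0,0],"delta_rot":[0,0,0],"jaw":0.5}]'
python3 -c "
from g import *
status()"
python3 -m creep '[{"travel":[0.0004,0,0],"delta_rot":[0,0,0],"jaw":0.5},{"travel":[0.0007,0,0],"delta_rot":[0,0,0],"jaw":0.5},{"travel":[0.001,0,0],"delta_rot":[0,0,0],"jaw":0.5}]'
python3 -c "
from g import *
status()"
```

```text
clock: 5.22
tcp_pos: [0.482, -0.0024, 0.0295]
eef_rot: [[0.308, 0.951, 0.005], [0.951, -0.308, -0.0], [0.001, 0.005, -1.0]]
force: [0.3, -0.6, -2.7]
opening: 0.0581
t 5.22 board x,y,z mm [-73.91   0.13  29.48] rotvec->aligned [ 0.0045 -0.0012 -0.0004] F board [-0.51 -0.47 -2.72] T [-0.27  0.14  0.03] open 58.1
clock: 5.47
tcp_pos: [0.4823, -0.0015, 0.0295]
eef_rot: [[0.308, 0.951, 0.005], [0.951, -0.308, -0.0], [0.001, 0.004, -1.0]]
force: [0.8, 0.2, -1.7]
opening: 0.0577
t 5.47 board x,y,z mm [-72.9    0.14  29.46] rotvec->aligned [ 0.0045 -0.0012 -0.0005] F board [ 0.44 -0.71 -1.73] T [-0.2   0.12  0.02] open 57.66
```

```bash
for i in 1; do python3 -m creep '[{"travel":[0.0004,0,0],"delta_rot":[0,0,0],"jaw":0.5},{"travel":[0.0007,0,0],"delta_rot":[0,0,0],"jaw":0.5},{"travel":[0.0007,0,0],"delta_rot":[0,0,0],"jaw":0.5}]' >/dev/null
python3 -c "
from g import *
status()"; done
python3 -m creep '[{"travel":[0.0003,0,0],"delta_rot":[0,0,0],"jaw":0.5},{"travel":[0.0006,0,0],"delta_rot":[0,0,0],"jaw":0.5},{"travel":[0.0006,0,0],"delta_rot":[0,0,0],"jaw":0.5}]' >/dev/null
python3 -c "
from g import *
status()"
```

```text
t 5.72 board x,y,z mm [-72.11   0.14  29.46] rotvec->aligned [ 0.0045 -0.0012 -0.0004] F board [-0.04 -0.42 -1.8 ] T [-0.17  0.12 -0.01] open 58.07
t 5.97 board x,y,z mm [-71.43   0.09  29.49] rotvec->aligned [ 0.0046 -0.0013 -0.0003] F board [-1.04 -0.12 -2.43] T [-0.16  0.13 -0.01] open 57.76
```

```bash
python3 -m creep '[{"travel":[0.0003,0,0],"delta_rot":[0,0,0],"jaw":0.5},{"travel":[0.0005,0,0],"delta_rot":[0,0,0],"jaw":0.5},{"travel":[0.0005,0,0],"delta_rot":[0,0,0],"jaw":0.5}]' >/dev/null
python3 -c "
from g import *
status()"
python3 -m creep '[{"travel":[0.0003,0,0],"delta_rot":[0,0,0],"jaw":0.5},{"travel":[0.0005,0,0],"delta_rot":[0,0,0],"jaw":0.5},{"travel":[0.0005,0,0],"delta_rot":[0,0,0],"jaw":0.5}]' >/dev/null
python3 -c "
from g import *
status()"
```

```text
t 6.22 board x,y,z mm [-71.27   0.14  29.46] rotvec->aligned [ 0.0045 -0.0009 -0.0007] F board [-3.05 -0.22 -2.74] T [-0.65  0.25  0.1 ] open 57.7
t 6.47 board x,y,z mm [-71.24   0.12  29.45] rotvec->aligned [ 0.0046 -0.0004 -0.0011] F board [-5.18 -1.2  -1.98] T [-1.06  0.38  0.07] open 57.69
```

```bash
python3 -m creep '[{"travel":[0.0006,0,0.0003],"delta_rot":[0,0,-0.001],"jaw":0.5},{"travel":[0.0006,0,0.0003],"delta_rot":[0,0,-0.001],"jaw":0.5},{"travel":[0.0006,0,0.0003],"delta_rot":[0,0,-0.001],"jaw":0.5},{"travel":[0.0006,0,0.0003],"delta_rot":[0,0,-0.001],"jaw":0.5},{"travel":[0.0006,0,0.0003],"delta_rot":[0,0,-0.001],"jaw":0.5}]' >/dev/null
python3 - <<'E'
from g import *
status()
F=[]
b2=r.camera("scene");status()
s=b2[170:360,290:470]
cv2.imwrite("pics/chk3.png",cv2.resize(s,None,fx=3.1,fy=3.1,interpolation=cv2.INTER_CUBIC));cv2.imwrite("pics/scene3.png",b2)
E
```

```text
t 6.88 board x,y,z mm [-71.25   0.08  29.4 ] rotvec->aligned [ 0.0048 -0.0001 -0.001 ] F board [-5.7   0.07  3.36] T [-1.12  0.62  0.09] open 57.41
t 6.93 board x,y,z mm [-71.25   0.12  29.38] rotvec->aligned [ 0.0048 -0.     -0.001 ] F board [-5.62 -0.03  2.6 ] T [-1.17  0.61  0.01] open 57.69
```

View pics/chk3.png

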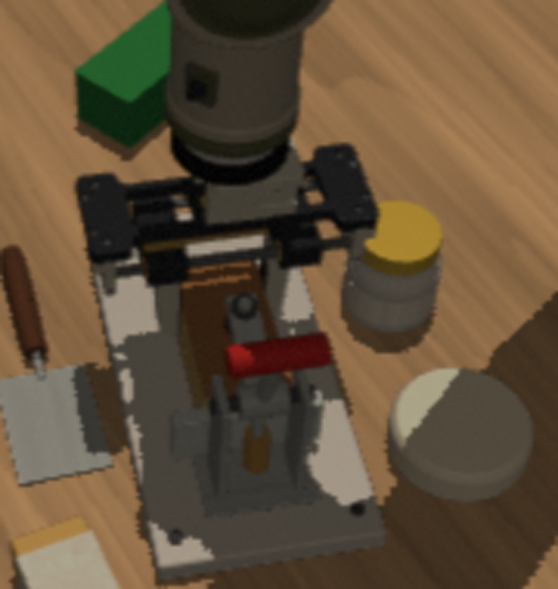

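Seated at about 5.7 N with the cheese touching the stop and the gripper clear of the tub. Next I release, rise, and check centring from the top.

```bash
python3 -m creep '[{"travel":[0.0005,0,0],"delta_rot":[0,0,0],"jaw":0.5},{"travel":[0.0005,0,0],"delta_rot":[0,0,0],"jaw":0},{"travel":[0.0005,0,0],"delta_rot":[0,0,0],"jaw":0},{"travel":[0.0,0,0],"delta_rot":[0,0,0],"jaw":0},{"travel":[0,0,0],"delta_rot":[0,0,0],"jaw":0},{"travel":[0,0,0],"delta_rot":[0,0,0],"jaw":0},{"travel":[0,0,-0.02],"delta_rot":[0,0,0],"jaw":0},{"travel":[0,0,-0.05],"delta_rot":[0,0,0],"jaw":0},{"travel":[0,0,-0.08],"delta_rot":[0,0,0],"jaw":0},{"travel":[0,0,-0.12],"delta_rot":[0,0,0],"jaw":0},{"travel":[0,0,-0.16],"delta_rot":[0,0,0],"jaw":0},{"travel":[-0.03,0,-0.2],"delta_rot":[0,0,0],"jaw":0},{"travel":[-0.07,0,-0.23],"delta_rot":[0,0,0],"jaw":0},{"travel":[-0.11,0,-0.23],"delta_rot":[0,0,0],"jaw":0},{"travel":[-0.15,0,-0.23],"delta_rot":[0,0,0],"jaw":0},{"travel":[-0.19,0,-0.23],"delta_rot":[0,0,0],"jaw":0},{"travel":[-0.22,0,-0.23],"delta_rot":[0,0,0],"jaw":0},{"travel":[-0.25,0,-0.23],"delta_rot":[0,0,0],"jaw":0},{"travel":[-0.25,0,-0.23],"delta_rot":[0,0,0],"jaw":0}]'
python3 - <<'E'
from g import *
import m2
status();print("joints",r.state()["joints"])
a=r.camera("top");cv2.imwrite("pics/top4.png",a)
print(m2.sides(m2.cheesepts("top",a),(-.10,.02,-.029,.029),.009))
cv2.imwrite("pics/c_top4.png",cv2.resize(a[200:310,255:385],None,fx=6,fy=5.4,interpolation=cv2.INTER_CUBIC))
E
```

```text
clock: 8.52
tcp_pos: [0.4024, -0.2427, 0.2601]
eef_rot: [[0.315, 0.949, 0.006], [0.949, -0.315, -0.004], [-0.002, 0.006, -1.0]]
force: [-0.3, -0.1, 0.3]
opening: 0.0927
t 8.52 board x,y,z mm [-327.02    2.06  260.06] rotvec->aligned [ 0.0065  0.0016 -0.0083] F board [-0.18  0.24  0.3 ] T [-0.06  0.07  0.  ] open 92.69
joints [-0.09051691  0.27296549  0.65416221  2.14749255 -0.23466087  0.7826081
  0.39143464]
{'x0': (np.float64(-89.75), np.float64(-26.8), 27), 'y0': (np.float64(-27.01), np.float64(0.5), 138), 'y1': (np.float64(29.69), np.float64(1.27), 156)}
```

View pics/c_top4.png

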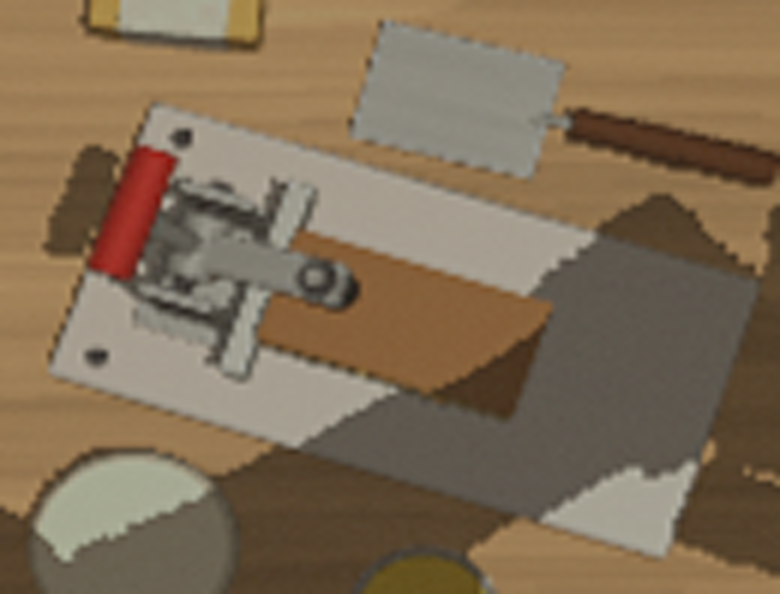

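```bash
sed -i 's/v>92/v>V/; s/def cheesepts(n,im,z=.068)/def cheesepts(n,im,z=.068,V=92)/' m2.py; python3 - <<'E'
from g import *
import m2
for f,rc in(("top0",(-.145,-.025,-.033,.026)),("top4",(-.10,.02,-.027,.031))):
    a=cv2.imread(f"pics/{f}.png");p=m2.cheesepts("top",a,.068,40)
    # restrict to true board frame
    w=p@b[2].T+b[3];q=(w-O)@RB
    print(f,m2.sides(q,rc,.008))
    for lo,hi in((-.095,-.055),(-.045,-.010)):
        pass
q=q[(q[:,0]<-.012)]
for s in(-1,1):
    e=q[(abs(q[:,1]-.002-s*.029)<.008)&(q[:,0]>-.09)];k=np.polyfit(e[:,0],e[:,1],1);print(s,len(e),np.degrees(k[0]),1000*np.polyval(k,-.04),"at stop",1000*np.polyval(k,.02))
E
```

```text
top0 {'x0': (np.float64(-144.01), np.float64(-0.01), 64), 'x1': (np.float64(-24.31), np.float64(0.08), 64), 'y0': (np.float64(-32.85), np.float64(0.36), 130), 'y1': (np.float64(26.33), np.float64(-0.05), 132)}
top4 {'x0': (np.float64(-98.95), np.float64(-0.04), 63), 'y0': (np.float64(-26.55), np.float64(0.85), 139), 'y1': (np.float64(32.3), np.float64(-2.37), 140)}
-1 111 -0.07154504225125459 -26.841915904936734 at stop -26.916837697982505
1 111 -1.2831838664091864 32.51816823732509 at stop 31.17442123468641
```

```bash
python3 -c "
from g import *
to(-71.5,0.1,130)"
python3 -m creep '[{"travel":[0.04,0,0],"delta_rot":[0,0,-0.004],"jaw":0},{"travel":[0.08,0,0],"delta_rot":[0,0,-0.008],"jaw":0},{"travel":[0.12,0.001,0],"delta_rot":[0,0,-0.008],"jaw":0},{"travel":[0.16,0.001,0.02],"delta_rot":[0,0,-0.008],"jaw":0},{"travel":[0.2,0.001,0.05],"delta_rot":[0.0065,0,-0.008],"jaw":0},{"travel":[0.23,0.001,0.08],"delta_rot":[0.0065,0,-0.008],"jaw":0},{"travel":[0.255,0,0.11],"delta_rot":[0.0065,0,-0.008],"jaw":0},{"travel":[0.255,0,0.13],"delta_rot":[0.0065,0,-0.008],"jaw":0},{"travel":[0.255,0,0.13],"delta_rot":[0.0065,0,-0.008],"jaw":0},{"travel":[0.255,0,0.13],"delta_rot":[0.0065,0,-0.008],"jaw":0}]'
python3 -c "
from g import *
to(-71.5,0.1,29.4)"
```

```text
t 8.57 board x,y,z mm [-324.18    1.93  259.66] rotvec->aligned [ 0.0055  0.0004 -0.0067] F board [ 0.78  0.39 -0.15] T [-0.05  0.06 -0.01] open 93.35
travel [ 0.2527 -0.0006  0.1296]
clock: 9.4
tcp_pos: [0.483, 0.0025, 0.1289]
eef_rot: [[0.305, 0.952, -0.005], [0.952, -0.305, -0.001], [-0.002, -0.004, -1.0]]
force: [0.5, -0.3, 0.7]
opening: 0.093
t 9.4 board x,y,z mm [-68.91   0.74 128.89] rotvec->aligned [-0.0043  0.002   0.0029] F board [-0.15 -0.53  0.74] T [-0.12  0.07 -0.01] open 93.04
travel [-0.0024  0.0011  0.0995]
```

```bash
python3 -m creep '[{"travel":[-0.0024,0.0008,0.03],"delta_rot":[-0.002,0.002,0.0025],"jaw":0},{"travel":[-0.0024,0.0006,0.06],"delta_rot":[-0.002,0.002,0.0025],"jaw":0},{"travel":[-0.0024,0.0005,0.085],"delta_rot":[-0.002,0.002,0.0025],"jaw":0},{"travel":[-0.0024,0.0005,0.099],"delta_rot":[-0.002,0.002,0.0025],"jaw":0},{"travel":[-0.0024,0.0005,0.0995],"delta_rot":[-0.002,0.002,0.0025],"jaw":0},{"travel":[-0.0024,0.0005,0.0995],"delta_rot":[-0.002,0.002,0.0025],"jaw":0},{"travel":[-0.0024,0.0005,0.0995],"delta_rot":[-0.002,0.002,0.0025],"jaw":0}]' >/dev/null
python3 -c "
from g import *
to(-71.5,0.1,29.4)"
```

```text
t 9.98 board x,y,z mm [-71.81  -0.35  31.17] rotvec->aligned [-0.0001 -0.0008 -0.0008] F board [-0.46 -0.35 -0.05] T [-0.12  0.12  0.02] open 93.05
travel [ 0.0003 -0.0004  0.0018]
```

```bash
python3 -m creep '[{"travel":[0,-0.0004,0.001],"delta_rot":[0,0,-0.0008],"jaw":0.3},{"travel":[0,-0.0004,0.001],"delta_rot":[0,0,-0.0008],"jaw":0.35},{"travel":[0,-0.0004,0.001],"delta_rot":[0,0,-0.0008],"jaw":0.4},{"travel":[0,-0.0004,0.001],"delta_rot":[0,0,-0.0008],"jaw":0.5},{"travel":[0,-0.0004,0.001],"delta_rot":[0,0,-0.0008],"jaw":0.5},{"travel":[0,-0.0004,0.001],"delta_rot":[0,0,-0.0008],"jaw":0.5},{"travel":[0,-0.0004,0.001],"delta_rot":[0,0,-0.0008],"jaw":0.5}]' 15 >/dev/null
python3 -c "
from g import *
to(-73.5,-2.5,30.2)"
```

```text
t 10.57 board x,y,z mm [-7.168e+01  5.000e-02  3.028e+01] rotvec->aligned [-0.0001 -0.0009  0.0002] F board [0.49 0.57 4.14] T [0.08 0.16 0.04] open 58.04
travel [-0.0018  0.0025  0.0001]
```

```bash
python3 -m creep '[{"travel":[-0.001,0,-0.0004],"delta_rot":[0,0,0],"jaw":0.5},{"travel":[-0.002,0.001,-0.0004],"delta_rot":[0,0,0],"jaw":0.5},{"travel":[-0.002,0.002,-0.0004],"delta_rot":[0,0,0],"jaw":0.5},{"travel":[-0.002,0.0026,-0.0004],"delta_rot":[0,0,0],"jaw":0.5},{"travel":[-0.002,0.0026,-0.0004],"delta_rot":[0,0,0],"jaw":0.5},{"travel":[-0.002,0.0026,-0.0004],"delta_rot":[0,0,0],"jaw":0.5}]' >/dev/null
python3 -c "
from g import *
status()"
python3 -m creep '[{"travel":[0.0006,0,0],"delta_rot":[0,0,0],"jaw":0.5},{"travel":[0.0012,0,0],"delta_rot":[0,0,0],"jaw":0.5},{"travel":[0.0017,0,0],"delta_rot":[0,0,0],"jaw":0.5},{"travel":[0.0017,0,0],"delta_rot":[0,0,0],"jaw":0.5}]' >/dev/null
python3 -c "
from g import *
status()"
```

```text
t 11.07 board x,y,z mm [-73.75  -2.52  30.54] rotvec->aligned [-0.0003 -0.0008  0.0002] F board [ 0.54  1.28 -4.29] T [-0.17  0.17 -0.04] open 57.83
t 11.4 board x,y,z mm [-71.87  -2.49  30.53] rotvec->aligned [-0.0004 -0.0008  0.0004] F board [-0.23  0.06 -3.87] T [-0.18  0.14 -0.01] open 58.02
```

```bash
python3 -m creep '[{"travel":[0.0003,0,0],"delta_rot":[0,0,0],"jaw":0.5},{"travel":[0.0005,0,0.0001],"delta_rot":[0,0,0],"jaw":0.5},{"travel":[0.0005,0,0.0001],"delta_rot":[0,0,0],"jaw":0.5}]' >/dev/null
python3 -c "
from g import *
status()"
python3 -m creep '[{"travel":[0.0003,0,0.0001],"delta_rot":[0,0,0],"jaw":0.5},{"travel":[0.0005,0,0.0001],"delta_rot":[0,0,0],"jaw":0.5},{"travel":[0.0005,0,0.0001],"delta_rot":[0,0,0],"jaw":0.5}]' >/dev/null
python3 -c "
from g import *
status()"
```

```text
t 11.65 board x,y,z mm [-71.65  -2.5   30.45] rotvec->aligned [-0.0003 -0.0006  0.0002] F board [-1.61  0.51 -3.38] T [-0.5   0.23  0.05] open 57.72
t 11.9 board x,y,z mm [-71.67  -2.46  30.39] rotvec->aligned [-0.0003 -0.0001 -0.0003] F board [-4.18  1.28 -1.62] T [-0.85  0.37  0.09] open 57.86
```

```bash
python3 -m creep '[{"travel":[0.0006,0,0.0002],"delta_rot":[0,0,0],"jaw":0.5},{"travel":[0.0007,0,0.0002],"delta_rot":[0,0,0],"jaw":0.5},{"travel":[0.0007,0,0.0002],"delta_rot":[0,0,0],"jaw":0.5},{"travel":[0.0007,0,0.0002],"delta_rot":[0,0,0],"jaw":0.5},{"travel":[0.0007,0,0.0002],"delta_rot":[0,0,0],"jaw":0.5}]' >/dev/null
python3 -c "
from g import *
status()"
```

```text
t 12.32 board x,y,z mm [-71.63  -2.46  30.28] rotvec->aligned [-0.0001  0.0005 -0.001 ] F board [-6.36  0.19  0.33] T [-1.09  0.51  0.15] open 57.52
```

```bash
python3 -m creep '[{"travel":[0.0006,0,0],"delta_rot":[0,0,0],"jaw":0},{"travel":[0.0005,0,0],"delta_rot":[0,0,0],"jaw":0},{"travel":[0.0,0,0],"delta_rot":[0,0,0],"jaw":0},{"travel":[0.0,0,0],"delta_rot":[0,0,0],"jaw":0},{"travel":[0,0,0],"delta_rot":[0,0,0],"jaw":0},{"travel":[0,0,-0.02],"delta_rot":[0,0,0],"jaw":0},{"travel":[0,0,-0.05],"delta_rot":[0,0,0],"jaw":0},{"travel":[0,0,-0.08],"delta_rot":[0,0,0],"jaw":0},{"travel":[0,0,-0.12],"delta_rot":[0,0,0],"jaw":0},{"travel":[0,0,-0.16],"delta_rot":[0,0,0],"jaw":0},{"travel":[-0.03,0,-0.2],"delta_rot":[0,0,0],"jaw":0},{"travel":[-0.07,0,-0.23],"delta_rot":[0,0,0],"jaw":0},{"travel":[-0.11,0,-0.23],"delta_rot":[0,0,0],"jaw":0},{"travel":[-0.15,0,-0.23],"delta_rot":[0,0,0],"jaw":0},{"travel":[-0.19,0,-0.23],"delta_rot":[0,0,0],"jaw":0},{"travel":[-0.22,0,-0.23],"delta_rot":[0,0,0],"jaw":0},{"travel":[-0.25,0,-0.23],"delta_rot":[0,0,0],"jaw":0.5},{"travel":[-0.29,0,-0.23],"delta_rot":[0,0,0],"jaw":1},{"travel":[-0.29,0,-0.23],"delta_rot":[0,0,0],"jaw":1}]' >/dev/null
python3 - <<'E'
from g import *
import m2
status()
a=r.camera("top");cv2.imwrite("pics/top5.png",a)
p=m2.cheesepts("top",a,.068,40);q=((p@b[2].T+b[3])-O)@RB
print(m2.sides(q,(-.10,.02,-.029,.029),.008))
e=q[(abs(q[:,1]+.029)<.008)&(q[:,0]>-.09)&(q[:,0]<-.012)];k=np.polyfit(e[:,0],e[:,1],1);print(len(e),np.degrees(k[0]),1000*np.polyval(k,-.04))
e=q[(abs(q[:,1]-.029)<.008)&(q[:,0]>-.09)&(q[:,0]<-.03)];k=np.polyfit(e[:,0],e[:,1],1);print(len(e),np.degrees(k[0]),1000*np.polyval(k,-.04))
to(106,0,255)
E
```

```text
t 13.9 board x,y,z mm [-368.92   -1.35  261.32] rotvec->aligned [ 0.002   0.0033 -0.0097] F board [ 0.03  0.05 -0.55] T [-0.06  0.07 -0.02] open 77.43
{'x0': (np.float64(-99.04), np.float64(0.59), 63), 'y0': (np.float64(-29.05), np.float64(0.96), 139), 'y1': (np.float64(29.68), np.float64(-2.22), 140)}
111 -0.14518224117111575 -29.37401588833832
87 -1.597225180189939 29.706209127381477
t 13.95 board x,y,z mm [-365.55   -1.53  260.84] rotvec->aligned [ 0.0008  0.0016 -0.0082] F board [ 0.37 -0.58 -0.46] T [-0.03  0.06 -0.04] open 73.37
travel [ 0.4715 -0.0054  0.0051]
```

Cheese is centred (edges at y = -29.4 and +29.7 mm), square and seated. Now the closed fingers go over to the far side of the crossbar.

```bash
python3 -m creep '[{"travel":[0.04,0,0],"delta_rot":[0,0,-0.008],"jaw":1},{"travel":[0.08,0,0],"delta_rot":[0,0,-0.008],"jaw":1},{"travel":[0.12,0,0],"delta_rot":[0,0,-0.008],"jaw":1},{"travel":[0.16,0,0],"delta_rot":[0,0,-0.008],"jaw":1},{"travel":[0.2,0,0],"delta_rot":[0,0,-0.008],"jaw":1},{"travel":[0.24,0,0],"delta_rot":[0,0,-0.008],"jaw":1},{"travel":[0.28,0,0],"delta_rot":[0,0,-0.008],"jaw":1},{"travel":[0.32,-0.002,0],"delta_rot":[0,0,-0.008],"jaw":1},{"travel":[0.36,-0.002,0],"delta_rot":[0,0,-0.008],"jaw":1},{"travel":[0.4,-0.002,0],"delta_rot":[0,0,-0.008],"jaw":1},{"travel":[0.44,-0.002,0],"delta_rot":[0,0,-0.008],"jaw":1},{"travel":[0.47,-0.002,0],"delta_rot":[0,0,-0.008],"jaw":1},{"travel":[0.478,-0.002,0],"delta_rot":[0,0,-0.008],"jaw":1},{"travel":[0.478,-0.002,0],"delta_rot":[0,0,-0.008],"jaw":1},{"travel":[0.478,-0.002,0],"delta_rot":[0,0,-0.008],"jaw":1}]' 20 >/dev/null
python3 -c "
from g import *
to(112,-2.5,162)"
```

```text
t 15.2 board x,y,z mm [112.33  -2.5  259.67] rotvec->aligned [0.     0.0027 0.0012] F board [-0.1   0.3  -0.01] T [-0.12  0.13 -0.01] open 0.05
travel [-0.0001 -0.      0.0977]
```

```bash
python3 -m creep '[{"travel":[0,0,0.03],"delta_rot":[0,0.0027,0.001],"jaw":1},{"travel":[0,0,0.06],"delta_rot":[0,0.0027,0.001],"jaw":1},{"travel":[0,0,0.085],"delta_rot":[0,0.0027,0.001],"jaw":1},{"travel":[0,0,0.0977],"delta_rot":[0,0.0027,0.001],"jaw":1},{"travel":[0,0,0.0977],"delta_rot":[0,0.0027,0.001],"jaw":1},{"travel":[0,0,0.0977],"delta_rot":[0,0.0027,0.001],"jaw":1}]' >/dev/null
python3 - <<'E'
from g import *
to(97,-2.5,162)
s=r.camera("scene")
cv2.imwrite("pics/chk6.png",cv2.resize(s[190:360,290:470],None,fx=3.1,fy=3.1,interpolation=cv2.INTER_CUBIC))
E
```

```text
t 15.7 board x,y,z mm [110.2   -2.64 162.16] rotvec->aligned [-0.0007  0.0011 -0.0023] F board [-0.37 -0.83  1.21] T [-0.1   0.09  0.01] open 0.52
travel [-0.0132 -0.0001  0.0002]
```

View pics/chk6.png

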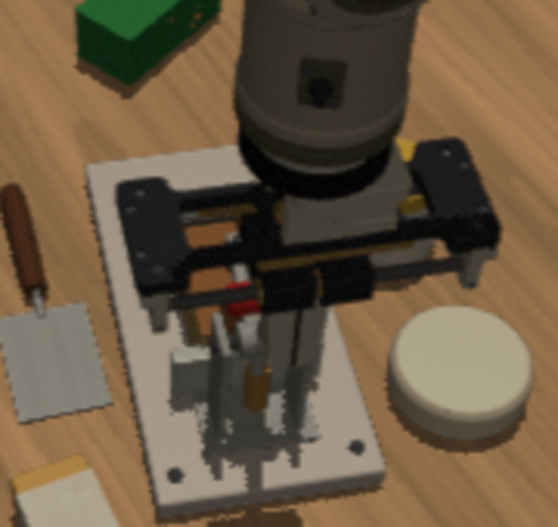

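```bash
python3 -m creep '[{"travel":[-0.004,0,0],"delta_rot":[0,0,-0.002],"jaw":1},{"travel":[-0.008,0,0],"delta_rot":[0,0,-0.002],"jaw":1},{"travel":[-0.011,0,0],"delta_rot":[0,0,-0.002],"jaw":1},{"travel":[-0.012,0,0],"delta_rot":[0,0,-0.002],"jaw":1},{"travel":[-0.012,0,0],"delta_rot":[0,0,-0.002],"jaw":1}]' >/dev/null
python3 -c "
from g import *
status()"
python3 -m creep '[{"travel":[-0.0005,0,0],"delta_rot":[0,0,0],"jaw":1},{"travel":[-0.001,0,0],"delta_rot":[0,0,0],"jaw":1},{"travel":[-0.0015,0,0],"delta_rot":[0,0,0],"jaw":1},{"travel":[-0.002,0,0],"delta_rot":[0,0,0],"jaw":1}]' >/dev/null
python3 -c "
from g import *
status()"
```

```text
t 16.17 board x,y,z mm [ 98.46  -3.17 163.36] rotvec->aligned [ 0.0009 -0.0006 -0.0004] F board [ 0.46 -0.17  0.16] T [-0.11  0.09 -0.08] open 0.37
t 16.5 board x,y,z mm [ 96.57  -3.14 163.32] rotvec->aligned [ 0.0009 -0.0006 -0.0002] F board [-0.01  1.12  0.63] T [-0.07  0.15  0.  ] open 0.46
```

```bash
python3 -m creep '[{"travel":[-0.0004,0,0],"delta_rot":[0,0,0],"jaw":1},{"travel":[-0.0008,0,0],"delta_rot":[0,0,0],"jaw":1},{"travel":[-0.0012,0,0],"delta_rot":[0,0,0],"jaw":1},{"travel":[-0.0016,0,0],"delta_rot":[0,0,0],"jaw":1}]' >/dev/null
python3 -c "
from g import *
status()"
python3 -m creep '[{"travel":[-0.0003,0,0],"delta_rot":[0,0,0],"jaw":1},{"travel":[-0.0006,0,0],"delta_rot":[0,0,0],"jaw":1},{"travel":[-0.0009,0,0],"delta_rot":[0,0,0],"jaw":1}]' >/dev/null
python3 -c "
from g import *
status()"
```

```text
t 16.83 board x,y,z mm [ 96.16  -3.17 163.37] rotvec->aligned [ 0.0013 -0.002   0.0005] F board [ 7.55  0.44 -2.31] T [ 1.31 -0.32 -0.01] open 0.27
t 17.08 board x,y,z mm [ 96.19  -3.17 163.41] rotvec->aligned [ 0.0016 -0.003   0.0011] F board [ 7.11  0.3  -2.21] T [ 1.33 -0.24  0.01] open 0.4
```

```bash
python3 -m creep '[{"travel":[-0.0013,0,0],"delta_rot":[0,0,0],"jaw":1},{"travel":[-0.0016,0,0],"delta_rot":[0,0,0],"jaw":1},{"travel":[-0.0019,0,0],"delta_rot":[0,0,0],"jaw":1}]' >/dev/null
python3 -c "
from g import *
status()"
```

```text
t 17.33 board x,y,z mm [ 95.8   -3.17 163.57] rotvec->aligned [ 0.002  -0.0048  0.0021] F board [ 8.79  0.38 -0.42] T [ 1.65 -0.28 -0.1 ] open 0.23
```

```bash
python3 -m creep '[{"travel":[-0.0014,0,0],"delta_rot":[0,-0.002,0.002],"jaw":1},{"travel":[-0.0019,0,0],"delta_rot":[0,-0.002,0.002],"jaw":1},{"travel":[-0.0024,0,0],"delta_rot":[0,-0.003,0.002],"jaw":1},{"travel":[-0.003,0,0],"delta_rot":[0,-0.003,0.002],"jaw":1}]' >/dev/null
python3 -c "
from g import *
status()"
```

```text
t 17.67 board x,y,z mm [ 94.78  -3.2  163.91] rotvec->aligned [ 0.0025 -0.0041  0.0013] F board [9.52 1.91 3.93] T [ 1.92 -0.15 -0.05] open 0.71
```

```bash
python3 -m creep '[{"travel":[-0.0018,0,0],"delta_rot":[0,-0.003,0.001],"jaw":1},{"travel":[-0.0026,0,0],"delta_rot":[0,-0.003,0.001],"jaw":1},{"travel":[-0.0034,0,0],"delta_rot":[0,-0.003,0.001],"jaw":1},{"travel":[-0.0042,0,0],"delta_rot":[0,-0.003,0.001],"jaw":1},{"travel":[-0.005,0,0],"delta_rot":[0,-0.003,0.001],"jaw":1}]' >/dev/null
python3 -c "
from g import *
status()"
python3 -m creep '[{"travel":[-0.0018,0,0.0005],"delta_rot":[0,-0.003,0.001],"jaw":1},{"travel":[-0.0026,0,0.0005],"delta_rot":[0,-0.003,0.001],"jaw":1},{"travel":[-0.0034,0,0.0005],"delta_rot":[0,-0.003,0.001],"jaw":1},{"travel":[-0.0042,0,0.0005],"delta_rot":[0,-0.003,0.001],"jaw":1},{"travel":[-0.005,0,0.0005],"delta_rot":[0,-0.003,0.001],"jaw":1}]' >/dev/null
python3 -c "
from g import *
status()"
```

```text
t 18.08 board x,y,z mm [ 92.41  -3.33 164.76] rotvec->aligned [ 0.0034 -0.0047  0.0019] F board [9.58 1.23 7.64] T [ 2.13 -0.01 -0.01] open 0.32
t 18.5 board x,y,z mm [ 89.57  -3.78 165.12] rotvec->aligned [ 0.0049 -0.0049  0.0021] F board [8.61 1.13 7.19] T [ 1.64 -0.14 -0.05] open 0.27
```

```bash
python3 -m creep '[{"travel":[-0.0018,-0.0006,-0.0004],"delta_rot":[0.002,-0.004,0.002],"jaw":1},{"travel":[-0.0028,-0.0006,-0.0006],"delta_rot":[0.002,-0.004,0.002],"jaw":1},{"travel":[-0.0038,-0.0006,-0.0008],"delta_rot":[0.002,-0.004,0.002],"jaw":1},{"travel":[-0.0048,-0.0006,-0.0009],"delta_rot":[0.002,-0.004,0.002],"jaw":1},{"travel":[-0.0058,-0.0006,-0.001],"delta_rot":[0.002,-0.004,0.002],"jaw":1},{"travel":[-0.0068,-0.0006,-0.0011],"delta_rot":[0.002,-0.004,0.002],"jaw":1}]' >/dev/null
python3 -c "
from g import *
status()"
```

```text
t 19.0 board x,y,z mm [ 83.52  -3.62 166.71] rotvec->aligned [ 0.0039 -0.0023  0.0006] F board [4.22 0.69 3.28] T [ 0.8  -0.2   0.02] open 0.73
```

```bash
python3 -m creep '[{"travel":[-0.0014,-0.0003,0],"delta_rot":[0.002,-0.002,0],"jaw":1},{"travel":[-0.0024,-0.0003,-0.0002],"delta_rot":[0.002,-0.002,0],"jaw":1},{"travel":[-0.0034,-0.0003,-0.0003],"delta_rot":[0.002,-0.002,0],"jaw":1},{"travel":[-0.0044,-0.0003,-0.0003],"delta_rot":[0.002,-0.002,0],"jaw":1},{"travel":[-0.0054,-0.0003,-0.0003],"delta_rot":[0.002,-0.002,0],"jaw":1},{"travel":[-0.0062,-0.0003,-0.0003],"delta_rot":[0.002,-0.002,0],"jaw":1}]' >/dev/null
python3 -c "
from g import *
status()"
python3 -m creep '[{"travel":[-0.0008,-0.0003,0],"delta_rot":[0.002,-0.002,0],"jaw":1},{"travel":[-0.0014,-0.0003,0],"delta_rot":[0.002,-0.002,0],"jaw":1},{"travel":[-0.002,-0.0003,0],"delta_rot":[0.002,-0.002,0],"jaw":1}]' >/dev/null
python3 -c "
from g import *
status()"
```

```text
t 19.5 board x,y,z mm [ 76.54  -3.15 166.77] rotvec->aligned [0.0014 0.0006 0.0001] F board [1.25 0.39 0.69] T [ 0.09 -0.03 -0.  ] open 0.6
t 19.75 board x,y,z mm [ 73.98  -2.59 166.56] rotvec->aligned [-0.0013  0.0034 -0.0001] F board [ 0.02 -0.17  0.22] T [-0.04  0.09 -0.01] open 0.64
```

```bash
python3 -m creep '[{"travel":[-0.0006,0,0],"delta_rot":[0,0.003,0],"jaw":1},{"travel":[-0.0012,0,0],"delta_rot":[0,0.003,0],"jaw":1},{"travel":[-0.0018,0,0],"delta_rot":[0,0.003,0],"jaw":1}]' >/dev/null
python3 - <<'E'
from g import *
status()
a=r.camera("scene");cv2.imwrite("pics/s7.png",a);t=r.camera("top");cv2.imwrite("pics/t7.png",t)
for n,im in(("scene",a),("top",t)):
    h=cv2.cvtColor(im,cv2.COLOR_BGR2HSV)
    m=(((h[...,0]<6)|(h[...,0]>174))&(h[...,1]>180)&(h[...,2]>60)).astype(np.uint8)
    l,st,c=cv2.connectedComponentsWithStats(m)[1:];k=1+st[1:,4].argmax() if len(st)>1 else 0;print(n,st[k],c[k],((ray(n,c[k],.183)[:2]-O)@RB)*1000)
E
```

```text
t 20.0 board x,y,z mm [ 71.89  -2.51 166.49] rotvec->aligned [-0.0015  0.0006 -0.0004] F board [-0.28 -0.18 -0.56] T [-0.07  0.12  0.01] open 0.45
scene [359 267  10   8  63] [363.49206349 269.98412698] [ 43.39468989 -23.85407977]
top [285 232  14  24 148] [292.08783784 244.        ] [37.4499427  -0.04352397]
```

The bar has snapped over (now at x ≈ 37–43 mm); contact should be at TCP x ≈ 57–61.

```bash
python3 -m creep '[{"travel":[-0.0015,0,0],"delta_rot":[0,0,0],"jaw":1},{"travel":[-0.003,0,0],"delta_rot":[0,0,0],"jaw":1},{"travel":[-0.0045,0,0],"delta_rot":[0,0,0],"jaw":1},{"travel":[-0.006,0,0],"delta_rot":[0,0,0],"jaw":1},{"travel":[-0.007,0,0],"delta_rot":[0,0,0],"jaw":1},{"travel":[-0.007,0,0],"delta_rot":[0,0,0],"jaw":1}]' >/dev/null
python3 -c "
from g import *
status()"
python3 -m creep '[{"travel":[-0.0005,0,0],"delta_rot":[0,0,0],"jaw":1},{"travel":[-0.001,0,0],"delta_rot":[0,0,0],"jaw":1},{"travel":[-0.0015,0,0],"delta_rot":[0,0,0],"jaw":1},{"travel":[-0.0015,0,0],"delta_rot":[0,0,0],"jaw":1}]' >/dev/null
python3 -c "
from g import *
status()"
```

```text
t 20.6 board x,y,z mm [ 64.68  -2.59 166.59] rotvec->aligned [-0.0014  0.0005 -0.0008] F board [-0.67  0.42  0.06] T [-0.09  0.1  -0.03] open 0.47
t 20.93 board x,y,z mm [ 63.09  -2.54 166.59] rotvec->aligned [-0.0015  0.0006 -0.0008] F board [ 0.38  0.22 -0.65] T [-0.08  0.11  0.04] open 0.71
```

```bash
python3 -m creep '[{"travel":[-0.0005,0,0],"delta_rot":[0,0,0],"jaw":1},{"travel":[-0.001,0,0],"delta_rot":[0,0,0],"jaw":1},{"travel":[-0.0015,0,0],"delta_rot":[0,0,0],"jaw":1},{"travel":[-0.0015,0,0],"delta_rot":[0,0,0],"jaw":1}]' >/dev/null
python3 -c "
from g import *
status()"
python3 -m creep '[{"travel":[-0.0005,0,0],"delta_rot":[0,0,0],"jaw":1},{"travel":[-0.001,0,0],"delta_rot":[0,0,0],"jaw":1},{"travel":[-0.0012,0,0],"delta_rot":[0,0,0],"jaw":1},{"travel":[-0.0012,0,0],"delta_rot":[0,0,0],"jaw":1}]' >/dev/null
python3 -c "
from g import *
status()"
```

```text
t 21.27 board x,y,z mm [ 61.45  -2.59 166.59] rotvec->aligned [-0.0015  0.0007 -0.0009] F board [ 0.13 -0.41  0.56] T [-0.04  0.09  0.03] open 0.55
t 21.6 board x,y,z mm [ 60.2   -2.57 166.6 ] rotvec->aligned [-0.0015  0.0006 -0.0009] F board [ 0.09 -0.01 -0.37] T [-0.01  0.06 -0.04] open 0.4
```

```bash
python3 -m creep '[{"travel":[-0.0005,0,0],"delta_rot":[0,0,0],"jaw":1},{"travel":[-0.001,0,0],"delta_rot":[0,0,0],"jaw":1},{"travel":[-0.0012,0,0],"delta_rot":[0,0,0],"jaw":1},{"travel":[-0.0012,0,0],"delta_rot":[0,0,0],"jaw":1}]' >/dev/null
python3 -c "
from g import *
status()"
python3 -m creep '[{"travel":[-0.0004,0,0],"delta_rot":[0,0,0],"jaw":1},{"travel":[-0.0008,0,0],"delta_rot":[0,0,0],"jaw":1},{"travel":[-0.001,0,0],"delta_rot":[0,0,0],"jaw":1},{"travel":[-0.001,0,0],"delta_rot":[0,0,0],"jaw":1}]' >/dev/null
python3 -c "
from g import *
status()"
```

```text
t 21.93 board x,y,z mm [ 58.88  -2.58 166.58] rotvec->aligned [-0.0015  0.0007 -0.0011] F board [ 0.49 -0.65  0.04] T [-0.06  0.05  0.04] open 0.61
t 22.27 board x,y,z mm [ 57.8   -2.62 166.61] rotvec->aligned [-0.0014  0.0007 -0.0012] F board [ 0.15 -0.18  0.9 ] T [-0.01  0.1   0.01] open 0.44
```

```bash
python3 -m creep '[{"travel":[-0.0004,0,0],"delta_rot":[0,0,0],"jaw":1},{"travel":[-0.0008,0,0],"delta_rot":[0,0,0],"jaw":1},{"travel":[-0.001,0,0],"delta_rot":[0,0,0],"jaw":1},{"travel":[-0.001,0,0],"delta_rot":[0,0,0],"jaw":1}]' >/dev/null
python3 -c "
from g import *
status()"
python3 -m creep '[{"travel":[-0.0004,0,0],"delta_rot":[0,0,0],"jaw":1},{"travel":[-0.0008,0,0],"delta_rot":[0,0,0],"jaw":1},{"travel":[-0.0008,0,0],"delta_rot":[0,0,0],"jaw":1}]' >/dev/null
python3 -c "
from g import *
status()"
```

```text
t 22.6 board x,y,z mm [ 57.38  -2.6  166.63] rotvec->aligned [-0.0013  0.0001 -0.0008] F board [ 2.46  0.78 -0.32] T [ 0.55 -0.11 -0.01] open 0.3
t 22.85 board x,y,z mm [ 57.24  -2.58 166.64] rotvec->aligned [-0.0012 -0.0007 -0.0003] F board [ 5.47 -0.73 -1.7 ] T [ 1.01 -0.19  0.01] open 0.21
```

```bash
python3 -m creep '[{"travel":[-0.0009,0,0],"delta_rot":[0,0,0],"jaw":1},{"travel":[-0.0011,0,0],"delta_rot":[0,0,0],"jaw":1},{"travel":[-0.0013,0,0],"delta_rot":[0,0,0],"jaw":1},{"travel":[-0.0013,0,0],"delta_rot":[0,0,0],"jaw":1}]' >/dev/null
python3 -c "
from g import *
status()"
```

```text
t 23.18 board x,y,z mm [ 57.15  -2.58 166.67] rotvec->aligned [-0.0008 -0.002   0.0005] F board [ 6.62  0.34 -2.04] T [ 1.45 -0.38  0.01] open 0.6
```

```bash
python3 -m creep '[{"travel":[-0.0014,0,0],"delta_rot":[0,-0.002,0],"jaw":1},{"travel":[-0.0016,0,0],"delta_rot":[0,-0.002,0],"jaw":1},{"travel":[-0.0018,0,0],"delta_rot":[0,-0.002,0],"jaw":1},{"travel":[-0.0018,0,0],"delta_rot":[0,-0.002,0],"jaw":1}]' >/dev/null
python3 -c "
from g import *
status()"
```

```text
t 23.52 board x,y,z mm [ 57.07  -2.57 166.67] rotvec->aligned [-0.0004 -0.0017  0.0018] F board [ 9.11  0.54 -4.04] T [ 1.78 -0.47 -0.07] open 0.54
```

```bash
python3 -m creep '[{"travel":[-0.0019,0,0],"delta_rot":[0,-0.002,0.001],"jaw":1},{"travel":[-0.0021,0,0],"delta_rot":[0,-0.002,0.001],"jaw":1},{"travel":[-0.0023,0,0],"delta_rot":[0,-0.002,0.001],"jaw":1},{"travel":[-0.0023,0,0],"delta_rot":[0,-0.002,0.001],"jaw":1}]' >/dev/null
python3 -c "
from g import *
status()"
```

```text
t 23.85 board x,y,z mm [ 56.97  -2.58 166.69] rotvec->aligned [ 0.0002 -0.002   0.0023] F board [ 9.98 -0.07 -4.53] T [ 2.14 -0.63 -0.08] open 0.53
```

```bash
python3 -m creep '[{"travel":[-0.0024,0,0],"delta_rot":[0,-0.002,0.001],"jaw":1},{"travel":[-0.0027,0,0],"delta_rot":[0,-0.002,0.001],"jaw":1},{"travel":[-0.0028,0,0],"delta_rot":[0,-0.002,0.001],"jaw":1},{"travel":[-0.0028,0,0],"delta_rot":[0,-0.002,0.001],"jaw":1},{"travel":[-0.0028,0,0],"delta_rot":[0,-0.002,0.001],"jaw":1}]' >/dev/null
python3 -c "
from g import *
status()"
```

```text
t 24.27 board x,y,z mm [ 56.9   -2.59 166.7 ] rotvec->aligned [ 0.0008 -0.0028  0.0032] F board [12.16  0.85 -3.98] T [ 2.49 -0.64  0.01] open 0.24
```

```bash
python3 -m creep '[{"travel":[-0.0027,0,0],"delta_rot":[0,-0.0028,0.002],"jaw":1},{"travel":[-0.0027,0,0],"delta_rot":[0,-0.0028,0.002],"jaw":1},{"travel":[-0.0027,0,0],"delta_rot":[0,-0.0028,0.002],"jaw":1},{"travel":[-0.0027,0,0],"delta_rot":[0,-0.0028,0.002],"jaw":1},{"travel":[-0.0027,0,0],"delta_rot":[0,-0.0028,0.002],"jaw":1},{"travel":[-0.0027,0,0],"delta_rot":[0,-0.0028,0.002],"jaw":1},{"travel":[-0.0027,0,0],"delta_rot":[0,-0.0028,0.002],"jaw":1},{"travel":[-0.0027,0,0],"delta_rot":[0,-0.0028,0.002],"jaw":1}]' >/dev/null
python3 -c "
from g import *
status()"
```

```text
t 24.93 board x,y,z mm [ 56.92  -2.59 166.71] rotvec->aligned [ 0.0015 -0.0027  0.0032] F board [11.94 -0.7  -5.25] T [ 2.48 -0.68  0.02] open 0.67
```

Steady at 12 N; holding longer.

```bash
python3 -m creep '[{"travel":[-0.0027,0,0],"delta_rot":[0,-0.0027,0.002],"jaw":1},{"travel":[-0.0027,0,0],"delta_rot":[0,-0.0027,0.002],"jaw":1},{"travel":[-0.0027,0,0],"delta_rot":[0,-0.0027,0.002],"jaw":1},{"travel":[-0.0027,0,0],"delta_rot":[0,-0.0027,0.002],"jaw":1},{"travel":[-0.0027,0,0],"delta_rot":[0,-0.0027,0.002],"jaw":1},{"travel":[-0.0027,0,0],"delta_rot":[0,-0.0027,0.002],"jaw":1},{"travel":[-0.0027,0,0],"delta_rot":[0,-0.0027,0.002],"jaw":1},{"travel":[-0.0027,0,0],"delta_rot":[0,-0.0027,0.002],"jaw":1},{"travel":[-0.0027,0,0],"delta_rot":[0,-0.0027,0.002],"jaw":1},{"travel":[-0.0027,0,0],"delta_rot":[0,-0.0027,0.002],"jaw":1},{"travel":[-0.0027,0,0],"delta_rot":[0,-0.0027,0.002],"jaw":1},{"travel":[-0.0027,0,0],"delta_rot":[0,-0.0027,0.002],"jaw":1}]' >/dev/null
python3 -c "
from g import *
status()"
python3 -m creep '[{"travel":[0.0005,0,0],"delta_rot":[0,0,0],"jaw":1},{"travel":[0.003,0,0],"delta_rot":[0,0,0],"jaw":1},{"travel":[0.008,0,0],"delta_rot":[0,0,0],"jaw":1},{"travel":[0.02,0,0],"delta_rot":[0,0,0],"jaw":1},{"travel":[0.035,0,0],"delta_rot":[0,0,0],"jaw":1},{"travel":[0.05,0,-0.01],"delta_rot":[0,0,0],"jaw":1},{"travel":[0.06,0,-0.03],"delta_rot":[0,0,0],"jaw":1},{"travel":[0.08,0,-0.06],"delta_rot":[0,0,0],"jaw":1},{"travel":[0.12,0,-0.09],"delta_rot":[0,0,0],"jaw":1},{"travel":[0.16,0,-0.1],"delta_rot":[0,0,0],"jaw":1},{"travel":[0.2,0,-0.1],"delta_rot":[0,0,0],"jaw":1},{"travel":[0.24,0,-0.1],"delta_rot":[0,0,0],"jaw":1},{"travel":[0.28,0,-0.1],"delta_rot":[0,0,0],"jaw":1},{"travel":[0.32,0,-0.1],"delta_rot":[0,0,0],"jaw":1},{"travel":[0.32,0,-0.1],"delta_rot":[0,0,0],"jaw":1},{"travel":[0.32,0,-0.1],"delta_rot":[0,0,0],"jaw":1}]' >/dev/null
python3 - <<'E'
from g import *
import m2
status()
a=r.camera("top");s=r.camera("scene")
h=cv2.cvtColor(a,cv2.COLOR_BGR2HSV);m=(((h[...,0]<6)|(h[...,0]>174))&(h[...,1]>180)&(h[...,2]>60)).astype(np.uint8)
l,st,c=cv2.connectedComponentsWithStats(m)[1:];k=1+st[1:,4].argmax();print("bar",((ray("top",c[k],.183)[:2]-O)@RB)*1000)
p=m2.cheesepts("top",a,.068,40);q=((p@b[2].T+b[3])-O)@RB
print(m2.sides(q,(-.10,.02,-.029,.029),.008))
A=cv2.resize(a[190:320,250:390],None,fx=2.8,fy=3,interpolation=cv2.INTER_CUBIC);S=cv2.resize(s[190:385,290:470],(390,390),interpolation=cv2.INTER_CUBIC)
cv2.imwrite("pics/fin.png",np.hstack([A,S]))
E
```

```text
t 25.93 board x,y,z mm [ 56.9   -2.62 166.72] rotvec->aligned [ 0.0022 -0.0027  0.003 ] F board [11.41 -0.13 -5.55] T [ 2.52 -0.69 -0.02] open 0.17
t 27.27 board x,y,z mm [380.59   1.12 265.73] rotvec->aligned [ 0.0014 -0.0014  0.0082] F board [-0.95 -0.71  0.13] T [-0.08  0.09  0.02] open 0.49
bar [38.3759682  -0.05000789]
{'x0': (np.float64(-98.66), np.float64(-0.09), 62), 'y0': (np.float64(-29.06), np.float64(0.94), 139), 'y1': (np.float64(29.43), np.float64(-1.52), 140)}
```

View pics/fin.png

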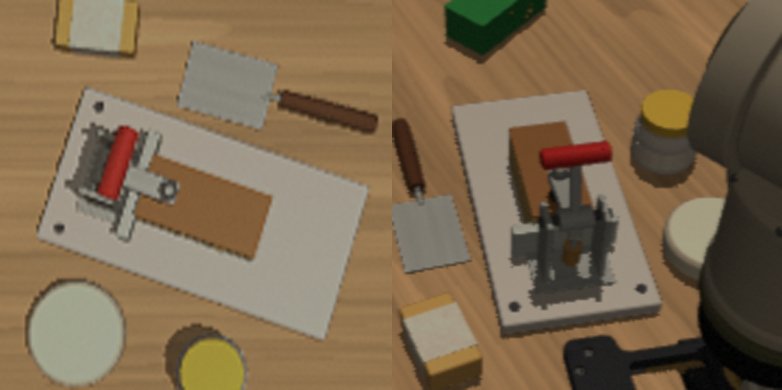

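The clamp is shut with its pad on the cheese (bar at top crop (118,163)), the cheese is unmoved against the stop, the bystanders are in place and the robot is clear.

```bash
python3 -c "
from bench import r
r.hand_in()"
```

```text
the job is handed in; nothing more can be done
```

The cheese is seated squarely against the end stop, the clamp is shut on it, and I handed the job in with the robot clear, at about 27 s of the 70 s.

- **Seating the cheese:** I gripped it by its sides near the -x end and pressed it against the stop at about 5.7 N. A top-view check then put it about 2.5 mm off centre. I re-gripped it, shifted it, pressed again at 6.4 N and let go.
- **Closing the clamp:** I pushed the crossbar with closed fingers, reading at most about 12 N in total, until it snapped over. I then held it at 11.4 to 12.2 N towards the cheese for about 1.7 s. With the vertical part included, that was about 12.7 to 13 N.
- **Last checks:** The bar rests at board x ≈ 38 mm. The cheese's edges are at y = -29.1 and +29.4 mm, so it is centred to within about 1 mm. The other goods near the board look undisturbed; I did not recheck the jar, cup and big cheese wheel, which were outside the last picture.
- **Disagreements:** The arm and camera differed by about 2.5 mm across the board, and I trusted the camera. The camera also put the cheese's end about 1 mm past the stop face, which is within its calibration. The side-edge angles from the last picture (+0.9° and -1.5°) are upset by the stop and the clamp arm, so I took squareness from the free end (-0.1°). Forces were read only at the end of each move, so brief peaks between readings were not seen.

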